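# Put the lids back on the baking canisters

## Task

Baking is over and the four canisters stand open: put each one's own lid, the one of the same colour, back on it, set down gently so that it sits fully home and level. Leave the canisters standing where they are, and do not knock the little hinged jar or the egg in its cup that stand among the lids.

Things in the scene. Friction and masses are not known exactly. Their poses are not given: they have to be found in the camera images.
- blue_lid: loose round lid: cobalt blue disc 100 mm across, pale-wood knob on top, cream plug below. Origin: centre of the plug's underside; z up through the knob (starts lying knob up). Plug z 0 to 12 mm, tapering from 70 mm across at the bottom to 85 at the top; disc z 12 to 19; round knob z 19 to 43, 24 mm across (18 at its neck). About 130 g
- blue_canister: loose open round canister glazed cobalt blue, 100 mm across outside, 116 mm high, wall 5 mm, mouth 90 mm across; takes the cobalt blue lid, whose disc then rests on its rim (lid origin 104 mm above canister origin). Origin: centre of the underside, z up. About 536 g
- yellow_lid: loose round lid: mustard yellow disc 92 mm across, pale-wood knob on top, cream plug below. Origin: centre of the plug's underside; z up through the knob (starts lying knob up). Plug z 0 to 12 mm, tapering from 62 mm across at the bottom to 77 at the top; disc z 12 to 19; round knob z 19 to 43, 24 mm across (18 at its neck). About 120 g
- yellow_canister: loose open round canister glazed mustard yellow, 92 mm across outside, 106 mm high, wall 5 mm, mouth 82 mm across; takes the mustard yellow lid, whose disc then rests on its rim (lid origin 94 mm above canister origin). Origin: centre of the underside, z up. About 502 g
- red_lid: loose round lid: brick red disc 84 mm across, pale-wood knob on top, cream plug below. Origin: centre of the plug's underside; z up through the knob (starts lying knob up). Plug z 0 to 12 mm, tapering from 54 mm across at the bottom to 69 at the top; disc z 12 to 19; round knob z 19 to 43, 24 mm across (18 at its neck). About 110 g
- red_canister: loose open round canister glazed brick red, 84 mm across outside, 96 mm high, wall 5 mm, mouth 74 mm across; takes the brick red lid, whose disc then rests on its rim (lid origin 84 mm above canister origin). Origin: centre of the underside, z up. About 468 g
- grey_lid: loose round lid: charcoal grey disc 76 mm across, pale-wood knob on top, cream plug below. Origin: centre of the plug's underside; z up through the knob (starts lying knob up). Plug z 0 to 12 mm, tapering from 46 mm across at the bottom to 61 at the top; disc z 12 to 19; round knob z 19 to 43, 24 mm across (18 at its neck). About 100 g
- grey_canister: loose open round canister glazed charcoal grey, 76 mm across outside, 86 mm high, wall 5 mm, mouth 66 mm across; takes the charcoal grey lid, whose disc then rests on its rim (lid origin 74 mm above canister origin). Origin: centre of the underside, z up. About 434 g
- hinged_jar: bystander among the lids: small white ceramic jar with its own hinged cover shut by a wire clip, 68 mm across, 69 mm high. Origin: centre of the underside, z up. Stays where it is
- egg_cup: bystander among the lids: brown egg standing in a lilac egg cup (one piece), 50 mm across, 74 mm high. Origin: centre of the underside, z up. Stays where it is
Not all that is in view belongs to the job. Leave any green or turquoise look-alike of the red_lid alone.

How it is judged:
At the end, for the whole second after the job is handed in: Each of the four lids sits in the canister of its own colour: centred within 6 mm, its seated height within 4 mm, lid and canister level within 0.08 rad and at rest; every canister within 50 mm of where it started, hinged jar and egg cup within 30 mm of where they started (horizontal distance between blue_lid and blue_canister below 0.006 m and z of blue_lid in the frame of blue_canister between 0.1 and 0.108 m and angle between each of blue_lid, blue_canister, yellow_lid, yellow_canister, red_lid, red_canister, grey_lid, grey_canister's own z axis and vertical below 0.08 rad and linear speed of each of blue_lid, blue_canister, yellow_lid, yellow_canister, red_lid, red_canister, grey_lid, grey_canister below 0.01 m/s and distance of each of blue_canister, yellow_canister, red_canister, grey_canister from where it was at the start of the episode below 0.05 m and horizontal distance between yellow_lid and yellow_canister below 0.006 m and z of yellow_lid in the frame of yellow_canister between 0.09 and 0.098 m and horizontal distance between red_lid and red_canister below 0.006 m and z of red_lid in the frame of red_canister between 0.08 and 0.088 m and horizontal distance between grey_lid and grey_canister below 0.006 m and z of grey_lid in the frame of grey_canister between 0.07 and 0.078 m and distance of each of hinged_jar, egg_cup from where it was at the start of the episode below 0.03 m); the robot touches nothing.
It fails at once if a lid is rammed into a canister (over 70 N) (contact force between any of blue_lid, yellow_lid, red_lid, grey_lid and blue_canister above 70 N or contact force between any of blue_lid, yellow_lid, red_lid, grey_lid and yellow_canister above 70 N or contact force between any of blue_lid, yellow_lid, red_lid, grey_lid and red_canister above 70 N or contact force between any of blue_lid, yellow_lid, red_lid, grey_lid and grey_canister above 70 N).
It fails at once if a lid is let fall onto its canister (within 30 mm of its seat it moves faster than 0.6 m/s) ((horizontal distance between blue_lid and blue_canister below 0.03 m and z of blue_lid in the frame of blue_canister below 0.134 m and linear speed of blue_lid above 0.6 m/s) or (horizontal distance between yellow_lid and yellow_canister below 0.03 m and z of yellow_lid in the frame of yellow_canister below 0.124 m and linear speed of yellow_lid above 0.6 m/s) or (horizontal distance between red_lid and red_canister below 0.03 m and z of red_lid in the frame of red_canister below 0.114 m and linear speed of red_lid above 0.6 m/s) or (horizontal distance between grey_lid and grey_canister below 0.03 m and z of grey_lid in the frame of grey_canister below 0.104 m and linear speed of grey_lid above 0.6 m/s)).
It fails at once if the hinged jar is knocked or shifted by more than 30 mm (distance of hinged_jar from where it was at the start of the episode above 0.03 m or angle between hinged_jar's own z axis and vertical above 0.5 rad).
It fails at once if the egg cup is knocked or shifted by more than 30 mm (distance of egg_cup from where it was at the start of the episode above 0.03 m or angle between egg_cup's own z axis and vertical above 0.5 rad).
It also fails if it takes over 115 s, if anything falls off the work surface, if the arm or the gripper's body presses on something with over 40 N, if the wrist force passes 120 N, or if a joint passes its speed limit or range.

## Robot

A 7-joint arm with a two-finger parallel gripper is mounted at the origin on the work surface. World frame = base frame: x ahead of the robot, y to its left, z up, the work surface at z = 0. Lengths are in m, angles in rad, forces in N, time in s.
With the tool pointing down it reaches from about 0.425 to 0.875 m from the base axis. Payload 8.4 kg.
Tool frame: the origin (TCP) lies midway between the tips of the shut fingers; the grasp point (between the pads) lies 19 mm behind it (ctrl.tcp_to_grasp is the distance from the TCP to the grasp point, in m); z points along the fingers, y is the line along which they close (so a half turn about z gives the same grasp; the last joint's range is limited). The gripper opens to 85 mm and grips with 20 to 120 N. Pads are 22 mm wide; open, the fingers measure 114 mm over their backs; the gripper's body (76 mm by 85 mm) begins 54 mm behind the grasp point. The pads swing forward as they close: fully open they stand 13 mm farther back than shut.
Start: joints at [1.151, 0.333, 0.04, 1.465, -0.013, 1.343, -0.059], TCP at [0.205, -0.617, 0.231] pointing down, gripper open.
Joint ranges: [-2.58, 2.58], [-0.38, 2.09], [-1.3, 1.39], [0.25, 2.4], [-1.5, 4.64], [0.08, 2.09], [-2.65, 2.65]. Speed limits (rad/s): [2.22, 2.22, 2.79, 2.79, 3.14, 3.14, 3.14].

## Interface

Orientations are given as a unit quaternion [w, x, y, z].
In Python, from bench import ctrl, optics, finder gives the robot as it stands. The module is installed in compiled form; this text tells all that it offers. Calls block until the motion is done:
- ctrl.goto(position, orientation): joint-space move of the TCP to a pose.
- ctrl.move_straight(position, rate=0.15, rotation=None, threshold=None): straight line of the TCP; rotation=None keeps the orientation; rate is the mean speed in m/s. With threshold (N) it stops when the force on the tool has changed by that much, and returns True; else False.
- ctrl.set_joints(angles): joint-space move.
- ctrl.gripper_to(opening, effort=None): finger opening in m; effort is the grip in N (None keeps the last); returns when the fingers have stopped.
- ctrl.dwell(seconds).
- ctrl.ik(position, orientation): joint angles nearest the present ones, or None.
- optics.get_image(name): name is "scene" or "top"; returns a dict with "color" (384x512x3 uint8, red, green, blue), "mtx" (3x3 intrinsics, pixels), "cam_to_world" (4x4, takes a point from camera to world coordinates). Camera axes: x right, y up, looking along -z (the intrinsics and any distortion apply to the point x, -y, -z); pixel columns grow to the right and rows downward; lengths in m; the calibration is good to about 2 mm. A picture is of the moment at which its call begins. There is no depth.
A pose or a line that the arm cannot do raises ctrl.PlanningError and nothing moves.
- ctrl.job_done(): hands the job in; it is judged then, once.
Trained networks look in a picture, given as the dict that the camera call returned (one of the last four; its "shot" number tells which), for a name from the list of things; names that differ only in an ending like _2 or _b are one class to them, and where a whole thing is asked for, a point or a joint stands for the part that bears it (a point fixed in the world has none). Each returns a list of dicts, best first, with "confidence" (0 to 1); they miss things now and then, are a little off and sometimes report something else, mostly with a low value. They report only what shows in the picture. A call takes as long as a camera call. They do not tell look-alikes from the thing itself.
- finder.spot_in(picture, query): "position" ([column, row] in pixels, amid what is visible of it).
- finder.pinpoint(picture, query): "position" ([column, row] in pixels: a listed point, or the origin of a listed thing).
Readings, each from a call of its own:
- ctrl.get_t(): time.
- ctrl.get_joints(): joint angles.
- ctrl.get_qd(): joint speeds.
- ctrl.get_effort(): joint torques, N m.
- ctrl.get_position(): TCP position.
- ctrl.get_tcp_rot(): TCP orientation.
- ctrl.get_force(): force on the tool from outside, world axes, zero at the start.
- ctrl.get_wrist_torque(): the same for the moment, N m.
- ctrl.get_gripper_width(): finger opening in m.
- ctrl.get_finger_force(): force on a finger pad.
Only numpy, scipy, OpenCV 4.12 (cv2) and the standard library are available. Lean on these libraries where they do the work, as an engineer would, in place of code of your own. Each camera call takes 0.05 s, during which the arm holds its last target. There are 200 camera calls.

## Working session

There is one attempt and no reset: what is moved stays moved. The work goes in short steps, each a Python script; the robot and the scene stay as the last script left them, time stands still between calls to the robot, and variables do not carry over. Pictures are saved under pics/ and viewed, at most 14 in all, crops included, and the job is handed in when it is done.

```bash
mkdir -p pics; cat > h.py <<'E'
import numpy as np, cv2
from bench import ctrl, optics, finder
def ray(p,uv):
    K=np.array(p["mtx"]);T=np.array(p["cam_to_world"])
    d=np.linalg.inv(K)@[uv[0],uv[1],1]; d=T[:3,:3]@[d[0],-d[1],-d[2]]
    return T[:3,3],d
def atz(p,uv,z):
    o,d=ray(p,uv); return o+d*(z-o[2])/d[2]
def save(p,n,s=None):
    im=cv2.cvtColor(p["color"],cv2.COLOR_RGB2BGR)
    cv2.imwrite("pics/"+n,im if s is None else cv2.resize(im,s,interpolation=cv2.INTER_CUBIC))
E
python3 - <<'E'
from h import *
for c in ["scene","top"]:
    p=optics.get_image(c); save(p,c+"0.png",(800,600)); print(c,[k for k in p],np.round(p["mtx"],1).tolist(),np.round(p["cam_to_world"],3).tolist())
    for col in "blue yellow red grey".split():
        for t,z in(("lid",0),("canister",0)):
            print(col,t,[(np.round(r["position"],1).tolist(),round(r["confidence"],2),np.round(atz(p,r["position"],z)[:2],3).tolist()) for r in finder.pinpoint(p,col+"_"+t)[:3]])
    for t in("hinged_jar","egg_cup"):
        print(t,[(np.round(r["position"],1).tolist(),round(r["confidence"],2),np.round(atz(p,r["position"],0)[:2],3).tolist()) for r in finder.pinpoint(p,t)[:2]])
E
```

```text
scene ['color', 'mtx', 'cam_to_world', 'shot'] [[399.2, 0.0, 254.3], [0.0, 399.2, 191.7], [0.0, 0.0, 1.0]] [[0.872, -0.354, 0.339, 0.895], [0.49, 0.647, -0.584, -0.644], [-0.012, 0.675, 0.737, 0.913], [0.0, 0.0, 0.0, 1.0]]
blue lid [([266.9, 174.5], 0.69, [0.474, 0.164])]
blue canister [([301.8, 210.9], 0.91, [0.637, 0.079]), ([232.5, 309.9], 0.56, [0.62, -0.287])]
yellow lid [([181.7, 289.6], 0.64, [0.479, -0.303])]
yellow canister [([234.1, 311.7], 0.85, [0.626, -0.29])]
red lid [([239.7, 136.8], 0.76, [0.301, 0.285]), ([319.1, 143.4], 0.75, [0.562, 0.386]), ([284.3, 148.2], 0.62, [0.467, 0.306])]
red canister [([322.0, 168.8], 0.9, [0.62, 0.273])]
grey lid [([250.6, 195.7], 0.59, [0.474, 0.059])]
grey canister [([274.6, 254.0], 0.78, [0.636, -0.094])]
hinged_jar [([204.6, 248.1], 0.98, [0.458, -0.17])]
egg_cup [([230.4, 224.4], 0.75, [0.478, -0.066])]
top ['color', 'mtx', 'cam_to_world', 'shot'] [[367.1, 0.0, 256.6], [0.0, 367.1, 187.7], [0.0, 0.0, 1.0]] [[-0.024, 0.997, -0.073, 0.396], [-1.0, -0.023, 0.019, 0.066], [0.018, 0.073, 0.997, 1.09], [0.0, 0.0, 0.0, 1.0]]
blue lid [([214.4, 196.2], 0.94, [0.452, 0.171])]
blue canister [([240.4, 139.7], 0.71, [0.62, 0.09])]
yellow lid [([375.1, 185.6], 0.81, [0.473, -0.31])]
yellow canister [([365.6, 138.1], 0.71, [0.617, -0.288]), ([171.8, 195.8], 0.53, [0.457, 0.297])]
red lid [([175.6, 198.1], 0.85, [0.449, 0.285]), ([135.8, 241.6], 0.72, [0.325, 0.403]), ([137.7, 159.7], 0.68, [0.567, 0.397])]
red canister [([180.3, 147.4], 0.87, [0.601, 0.27])]
grey lid [([252.6, 188.7], 0.9, [0.472, 0.057]), ([210.9, 195.3], 0.44, [0.455, 0.181])]
grey canister [([300.7, 134.4], 0.59, [0.633, -0.092])]
hinged_jar [([330.2, 192.6], 0.8, [0.455, -0.174])]
egg_cup [([291.9, 188.5], 0.62, [0.47, -0.06])]
```

View pics/scene0.png

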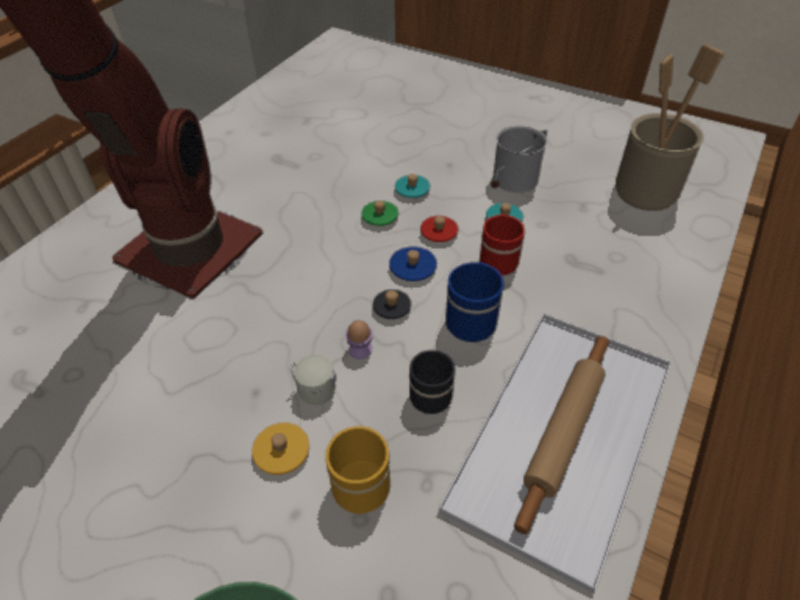

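View pics/top0.png

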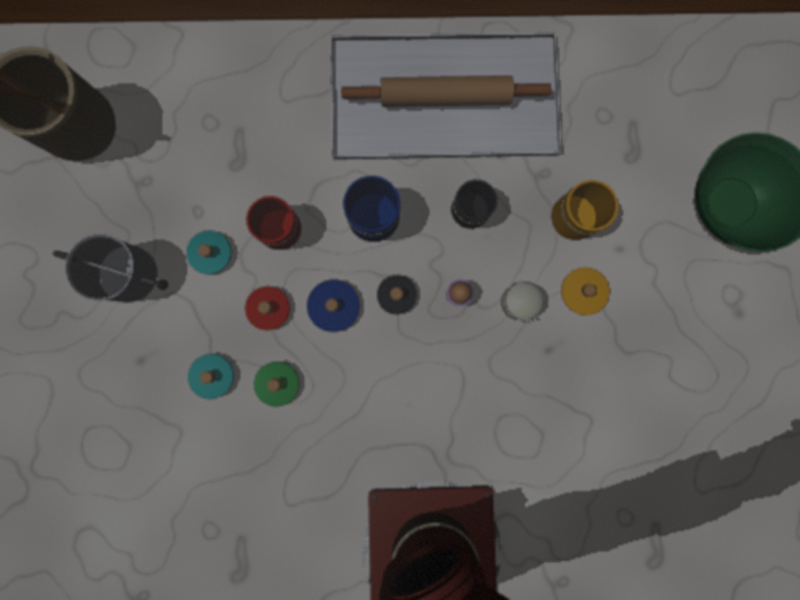

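Both views agree. In the scene picture (800x600) the four real lids are at blue (413,264), yellow (280,449), red (439,229) and grey (391,305). The teal and green ones are look-alikes. I'll refine the positions by silhouette fitting.

```bash
cat >> h.py <<'E'
from scipy.optimize import least_squares
LID={"blue":.100,"yellow":.092,"red":.084,"grey":.076}
H={"blue":.116,"yellow":.106,"red":.096,"grey":.086}
def proj(p,P):
    K=np.array(p["mtx"]);T=np.array(p["cam_to_world"])
    c=(np.asarray(P)-T[:3,3])@T[:3,:3]
    return np.c_[K[0,2]+K[0,0]*c[:,0]/-c[:,2],K[1,2]+K[1,1]*-c[:,1]/-c[:,2]]
def cyl(x,y,r,z0,z1):
    a=np.linspace(0,2*np.pi,64,endpoint=False)
    return np.vstack([np.c_[x+r*np.cos(a),y+r*np.sin(a),np.full(64,z)] for z in(z0,z1)])
def mask(p,col):
    h=cv2.cvtColor(p["color"],cv2.COLOR_RGB2HSV).astype(int);Hh,S,V=h[...,0],h[...,1],h[...,2]
    if col=="grey": return ((V<58)&(S<90)).astype(np.uint8)
    if col=="red": m=((Hh<6)|(Hh>172))&(S>150)
    if col=="blue": m=(Hh>105)&(Hh<130)&(S>140)
    if col=="yellow": m=(Hh>16)&(Hh<30)&(S>150)
    return (m&(V>25)).astype(np.uint8)
def quad(hull):
    m=cv2.moments(hull.astype(np.float32).reshape(-1,1,2)); return np.array([m["m10"]/m["m00"],m["m01"]/m["m00"]]),m["m00"]
def blob(p,col,x,y,r,z0,z1):
    """hull centroid/area of colour component nearest the predicted spot"""
    pr=cv2.convexHull(proj(p,cyl(x,y,r+.012,z0,z1+.004)).astype(np.float32))
    roi=np.zeros(p["color"].shape[:2],np.uint8); cv2.fillConvexPoly(roi,pr.astype(np.int32),1)
    m=mask(p,col)&roi; n,l,s,c=cv2.connectedComponentsWithStats(m)
    keep=[i for i in range(1,n) if s[i,4]>25]
    pts=np.argwhere(np.isin(l,keep))[:,::-1]
    hu=cv2.convexHull(np.vstack([pts+d for d in([-.5,-.5],[.5,.5],[-.5,.5],[.5,-.5])]).astype(np.float32))
    return quad(hu)
def locate(ps,col,xy,r,z0,z1):
    xy=np.array(xy,float)
    for _ in range(4):
        obs=[blob(p,col,*xy,r,z0,z1) for p in ps]
        mod=lambda q:[quad(cv2.convexHull(proj(p,cyl(*q,r,z0,z1)).astype(np.float32))) for p in ps]
        f=lambda q:np.concatenate([o[0]-m[0] for o,m in zip(obs,mod(q))])
        xy=least_squares(f,xy).x
    return xy,f(xy),[o[1]/m[1] for o,m in zip(obs,mod(xy))]
E
python3 - <<'E'
from h import *
P={c:optics.get_image(c) for c in("scene","top")}
g={"blue":((.455,.17),(.625,.085)),"yellow":((.475,-.305),(.62,-.288)),"red":((.452,.29),(.605,.27)),"grey":((.472,.057),(.633,-.092))}
for col,(l,c) in g.items():
    for nm,xy,r,z0,z1 in(("lid",l,LID[col]/2,.012,.019),("can",c,LID[col]/2,0,H[col])):
        for ps in(["scene"],["top"],["scene","top"]):
            q,res,ar=locate([P[k] for k in ps],col,xy,r,z0,z1); print(col,nm,ps,np.round(q,4),np.round(res,1),np.round(ar,2))
for n in P:
  for t in("hinged_jar","egg_cup"):
    for r in finder.spot_in(P[n],t)[:1]: print(n,t,np.round(atz(P[n],r["position"],.035),3))
E
```

```text
blue lid ['scene'] [0.4595 0.171 ] [ 0. -0.] [0.86]
blue lid ['top'] [0.4547 0.1729] [-0.  0.] [0.86]
blue lid ['scene', 'top'] [0.4565 0.1727] [ 0.6  0.6 -0.1  0.6] [0.86 0.86]
blue can ['scene'] [0.6267 0.0961] [0. 0.] [0.91]
blue can ['top'] [0.6163 0.0684] [0. 0.] [0.15]
blue can ['scene', 'top'] [0.6215 0.0772] [ 4.4 -3.6  3.2  1.7] [0.9  0.15]
yellow lid ['scene'] [ 0.4749 -0.3043] [-0.  0.] [0.92]
yellow lid ['top'] [ 0.4707 -0.3025] [0. 0.] [0.91]
yellow lid ['scene', 'top'] [ 0.4728 -0.3032] [ 0.4  0.7 -0.2  0.7] [0.92 0.91]
yellow can ['scene'] [ 0.6178 -0.2922] [-0. -0.] [0.92]
yellow can ['top'] [ 0.6165 -0.293 ] [-0.  0.] [0.89]
yellow can ['scene', 'top'] [ 0.6173 -0.2925] [ 0.3 -0.   0.2  0.3] [0.92 0.89]
red lid ['scene'] [0.4588 0.2927] [-0. -0.] [0.85]
red lid ['top'] [0.4531 0.2958] [-0. -0.] [0.88]
red lid ['scene', 'top'] [0.4551 0.2951] [ 0.7  0.7 -0.2  0.7] [0.85 0.88]
red can ['scene'] [0.6074 0.2789] [0. 0.] [0.87]
red can ['top'] [0.5979 0.2644] [-0.  0.] [0.31]
red can ['scene', 'top'] [0.6027 0.269 ] [ 2.6 -1.4  1.6  1.6] [0.86 0.31]
grey lid ['scene'] [0.4778 0.05  ] [-0. -0.] [0.84]
grey lid ['top'] [0.4723 0.0529] [0. 0.] [0.95]
grey lid ['scene', 'top'] [0.4745 0.0521] [ 0.6  0.8 -0.2  0.8] [0.85 0.95]
grey can ['scene'] [ 0.6368 -0.0929] [ 0. -0.] [0.92]
grey can ['top'] [ 0.6329 -0.0925] [ 0. -0.] [0.95]
grey can ['scene', 'top'] [ 0.6351 -0.0924] [0.5 0.4 0.1 0.7] [0.92 0.95]
scene hinged_jar [ 0.464 -0.177  0.035]
scene egg_cup [ 0.481 -0.07   0.035]
top hinged_jar [ 0.455 -0.178  0.035]
top egg_cup [ 0.465 -0.063  0.035]
```

```bash
sed -i 's/return (m&(V>25))/return (m\&(V>12))/; s/(Hh<6)|(Hh>172))&(S>150)/(Hh<9)|(Hh>168))\&(S>130)/; s/(Hh>105)&(Hh<130)&(S>140)/(Hh>100)\&(Hh<135)\&(S>110)/' h.py
python3 - <<'E'
from h import *
P={c:optics.get_image(c) for c in("scene","top")}
g={"blue":((.4565,.1727),(.625,.095)),"red":((.455,.295),(.606,.277)),"grey":((.4745,.0521),(.635,-.092))}
tiles=[]
for col,(l,c) in g.items():
    for nm,xy,r,z0,z1 in(("lid",l,LID[col]/2,.012,.019),("can",c,LID[col]/2,0,H[col])):
        for ps in(["scene"],["top"],["scene","top"]):
            q,res,ar=locate([P[k] for k in ps],col,xy,r,z0,z1); print(col,nm,ps,np.round(q,4),np.round(res,1),np.round(ar,2))
    # overlay of joint fit
    for k in P:
        im=cv2.resize(cv2.cvtColor(P[k]["color"],cv2.COLOR_RGB2BGR),None,fx=4,fy=4)
        hu=cv2.convexHull(proj(P[k],cyl(*q,r,0,z1)).astype(np.float32)); cv2.polylines(im,[((hu+.5)*4).astype(np.int32)],True,(0,255,0),1)
        u,v=(hu.mean((0,1))*4).astype(int); tiles.append(im[v-140:v+140,u-130:u+130])
cv2.imwrite("pics/fit.png",np.vstack([np.hstack(tiles[0::2]),np.hstack(tiles[1::2])]))
E
```

```text
blue lid ['scene'] [0.4601 0.1705] [-0.  0.] [0.88]
blue lid ['top'] [0.4543 0.1731] [-0. -0.] [0.93]
blue lid ['scene', 'top'] [0.4565 0.1727] [ 0.7  0.8 -0.1  0.8] [0.89 0.93]
blue can ['scene'] [0.627  0.0962] [-0. -0.] [0.93]
blue can ['top'] [0.6246 0.0907] [0. 0.] [0.67]
blue can ['scene', 'top'] [0.6261 0.0928] [ 0.8 -0.7  0.8  0.5] [0.93 0.66]
red lid ['scene'] [0.4584 0.2927] [0. 0.] [0.89]
red lid ['top'] [0.4528 0.2961] [0. 0.] [0.92]
red lid ['scene', 'top'] [0.4549 0.2953] [ 0.6  0.8 -0.3  0.7] [0.9  0.92]
red can ['scene'] [0.6073 0.2793] [-0.  0.] [0.88]
red can ['top'] [0.6081 0.2766] [0. 0.] [0.65]
red can ['scene', 'top'] [0.6079 0.2773] [ 0.1 -0.4  0.3 -0.1] [0.88 0.65]
grey lid ['scene'] [0.4778 0.05  ] [-0. -0.] [0.84]
grey lid ['top'] [0.4722 0.0529] [-0.  0.] [0.95]
grey lid ['scene', 'top'] [0.4745 0.0522] [ 0.6  0.9 -0.2  0.8] [0.85 0.95]
grey can ['scene'] [ 0.6367 -0.0928] [0. 0.] [0.91]
grey can ['top'] [ 0.6332 -0.0925] [-0.  0.] [0.96]
grey can ['scene', 'top'] [ 0.6351 -0.0923] [0.4 0.4 0.1 0.6] [0.92 0.96]
```

View pics/fit.png

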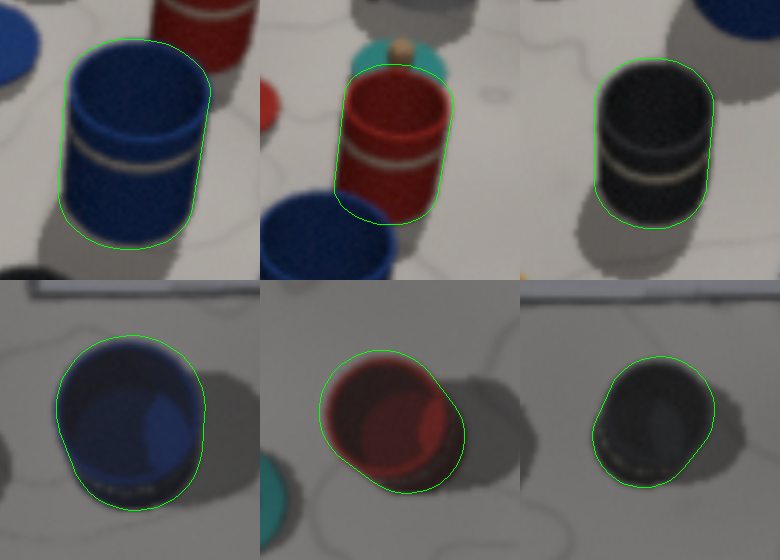

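The fits are good to about 2 mm. I'll start with the grey lid. Squeezing it at two yaw angles centres it in the gripper, and then I'll measure the camera bias against the TCP.

```bash
cat >> h.py <<'E'
ZG=.021
def qd(yaw): return [0,float(np.cos(yaw/2)),float(np.sin(yaw/2)),0]
def yaws(x,y,z):
    "pair of orthogonal yaws with smallest use of joint 7"
    best=None
    for k in range(-8,8):
        a=k*np.pi/8; j=[ctrl.ik([x,y,z],qd(b)) for b in(a,a+np.pi/2)]
        if all(v is not None for v in j):
            c=max(abs(v[6]) for v in j)+.3*max(np.abs(np.array(v)-ctrl.get_joints()).max() for v in j)
            if best is None or c<best[0]: best=(c,a)
    return best[1]
def grab(x,y):
    a=yaws(x,y,.1)
    ctrl.gripper_to(.055)
    ctrl.goto([x,y,.09],qd(a)); ctrl.move_straight([x,y,ZG],.1,threshold=8)
    ctrl.gripper_to(.0,20); ctrl.gripper_to(.055)
    ctrl.move_straight([x,y,.065],.15); ctrl.goto([x,y,.066],qd(a+np.pi/2)); ctrl.move_straight([x,y,ZG],.1,threshold=8)
    ctrl.gripper_to(.0,20)
    return a
E
python3 - <<'E'
from h import *
x,y=.4738,.0521
a=grab(x,y); print(ctrl.get_gripper_width(),ctrl.get_position(),a,ctrl.get_t())
ctrl.gripper_to(.055); ctrl.move_straight([x,y,.12],.2); ctrl.goto([.56,-.05,.3],qd(a))
P={c:optics.get_image(c) for c in("scene","top")}
for ps in(["scene"],["top"],["scene","top"]):
    q,res,ar=locate([P[k] for k in ps],"grey",(x,y),.038,.012,.019);print(ps,q,ar)
    print("bluecheck",locate([P[k] for k in ps],"blue",(.4565,.1727),.05,.012,.019)[0])
save(P["scene"],"s1.png");print(ctrl.get_t(),ctrl.get_joints())
E
```

```text
0.022748641016542153 [0.474305   0.05207294 0.02161715] 1.1780972450961724 8.8833
['scene'] [0.47765122 0.04679305] [0.8041906961300591]
bluecheck [0.45999518 0.17058526]
['top'] [0.48001777 0.04410601] [0.4839101238356199]
bluecheck [0.45424599 0.17310499]
['scene', 'top'] [0.47911946 0.04498269] [0.8013029334738483, 0.48385094978205356]
bluecheck [0.45645038 0.17271581]
11.225 [ 0.79653294  0.23258327 -0.92398032  1.54074018  0.18551691  1.46265362
 -0.52550823]
```

View pics/s1.png

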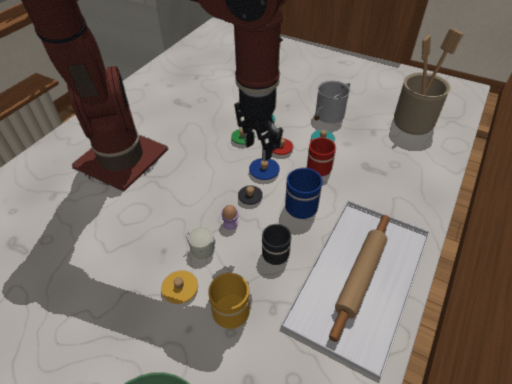

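The grey lid (250,194) now lies in the arm's shadow, which spoils its mask. I'll move the arm clear and measure again.

```bash
python3 - <<'E'
from h import *
ctrl.goto([.205,-.617,.231],qd(0)) if 0 else ctrl.set_joints([1.151,.333,.04,1.465,-.013,1.343,-.059])
x,y=.4743,.0521
P={c:optics.get_image(c) for c in("scene","top")}
for ps in(["scene"],["top"],["scene","top"]):
    q,res,ar=locate([P[k] for k in ps],"grey",(x,y),.038,.012,.019);print(ps,q,q-[x,y],ar)
print(ctrl.get_t())
E
```

```text
['scene'] [0.47753953 0.04829574] [ 0.00323953 -0.00380426] [0.8599495573160948]
['top'] [0.47176462 0.05119758] [-0.00253538 -0.00090242] [0.9648467401156344]
['scene', 'top'] [0.47401779 0.0505351 ] [-0.00028221 -0.0015649 ] [0.8649247745362116, 0.9651044508655932]
13.7167
```

```bash
cat >> h.py <<'E'
_m=mask
def mask(p,col):
    m=_m(p,col)
    V=p["color"].max(2); 
    if col!="yellow": m|=(V<52).astype(np.uint8)
    if col=="red" : m|=_m(p,"blue")
    return m
OFF={}
E
python3 - <<'E'
from h import *
import h,json
P={c:optics.get_image(c) for c in("scene","top")}
lid=(.4743,.0521)
off={}
for k,p in P.items():
    o=blob(p,"grey",*lid,.038,.012,.019)[0]-quad(cv2.convexHull(proj(p,cyl(*lid,.038,.012,.019)).astype(np.float32)))[0]
    off[k]=o; print(k,o)
def shift(p,o):
    q=dict(p); K=np.array(p["mtx"]).copy(); K[:2,2]+=o; q["mtx"]=K; return q
Q={k:shift(P[k],off[k]) for k in P}
json.dump({k:list(v) for k,v in off.items()},open("off.json","w"))
g={"blue":((.4565,.1727),(.625,.095)),"yellow":((.473,-.303),(.617,-.292)),"red":((.455,.295),(.606,.277)),"grey":((.4745,.0521),(.635,-.092))}
tiles=[]
for col,(l,c) in g.items():
    for nm,xy,r,z0,z1 in(("lid",l,LID[col]/2,.012,.019),("can",c,LID[col]/2,0,H[col])):
        for ps in(["scene"],["top"],["scene","top"]):
            q,res,ar=locate([Q[k] for k in ps],col,xy,r,z0,z1); print(col,nm,ps,np.round(q,4),np.round(res,1),np.round(ar,2))
    for k in Q:
        im=cv2.resize(cv2.cvtColor(P[k]["color"],cv2.COLOR_RGB2BGR),None,fx=4,fy=4)
        hu=cv2.convexHull(proj(Q[k],cyl(*q,r,0,z1)).astype(np.float32)); cv2.polylines(im,[((hu+.5)*4).astype(np.int32)],True,(0,255,0),1)
        u,v=(hu.mean((0,1))*4).astype(int); tiles.append(im[v-130:v+130,u-100:u+100])
cv2.imwrite("pics/fit2.png",np.vstack([np.hstack(tiles[0::2]),np.hstack(tiles[1::2])]))
E
```

```text
scene [0.28877176 1.19671076]
top [0.37890603 0.82167049]
blue lid ['scene'] [0.4566 0.175 ] [-0.  0.] [0.89]
blue lid ['top'] [0.4568 0.1742] [-0.  0.] [0.93]
blue lid ['scene', 'top'] [0.4567 0.1744] [ 0.1 -0.1  0.1 -0. ] [0.89 0.93]
blue can ['scene'] [0.6243 0.1001] [0. 0.] [0.94]
blue can ['top'] [0.6257 0.095 ] [ 0. -0.] [0.93]
blue can ['scene', 'top'] [0.6252 0.0967] [ 0.2 -0.9  0.6 -0.2] [0.94 0.93]
yellow lid ['scene'] [ 0.4722 -0.3021] [-0.  0.] [0.92]
yellow lid ['top'] [ 0.4731 -0.3015] [-0. -0.] [0.91]
yellow lid ['scene', 'top'] [ 0.4726 -0.3019] [-0.2  0.  -0.2 -0.2] [0.92 0.91]
yellow can ['scene'] [ 0.6156 -0.29  ] [-0. -0.] [0.92]
yellow can ['top'] [ 0.6191 -0.2922] [0. 0.] [0.88]
yellow can ['scene', 'top'] [ 0.6171 -0.291 ] [-0.3 -0.6  0.4 -0.7] [0.92 0.88]
red lid ['scene'] [0.4547 0.2977] [0. 0.] [0.9]
red lid ['top'] [0.4553 0.2969] [-0. -0.] [0.91]
red lid ['scene', 'top'] [0.4551 0.2971] [-0.  -0.1  0.  -0.1] [0.9  0.91]
red can ['scene'] [0.6034 0.2578] [-0. -0.] [1.24]
red can ['top'] [0.6071 0.2745] [0. 0.] [0.91]
red can ['scene', 'top'] [0.6047 0.2719] [-1.2  1.3 -0.9 -0.8] [1.15 0.92]
grey lid ['scene'] [0.4743 0.0521] [0. 0.] [0.87]
grey lid ['top'] [0.4743 0.0521] [ 0. -0.] [0.97]
grey lid ['scene', 'top'] [0.4743 0.0521] [-0.  0. -0. -0.] [0.87 0.97]
grey can ['scene'] [ 0.6343 -0.0899] [0. 0.] [0.92]
grey can ['top'] [ 0.6357 -0.0914] [-0.  0.] [0.96]
grey can ['scene', 'top'] [ 0.635  -0.0907] [-0.1 -0.3  0.2 -0.3] [0.92 0.96]
```

View pics/fit2.png

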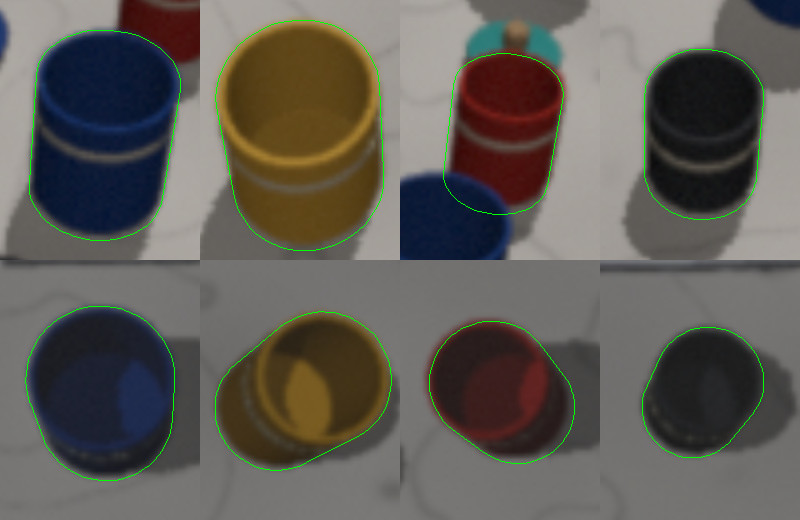

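Lid positions are now consistent to under 1 mm. Next I'll place the grey lid; the force stop and the stop height will show whether it seats.

```bash
cat >> h.py <<'E'
def place(col,x,y):
    p=ctrl.get_position(); ctrl.move_straight([p[0],p[1],.2],.2)
    zs=p[2]+H[col]-.012
    b=min((k*np.pi/8 for k in range(-8,8) if ctrl.ik([x,y,zs],qd(k*np.pi/8)) is not None),key=lambda k:np.abs(np.array(ctrl.ik([x,y,.2],qd(k)) if ctrl.ik([x,y,.2],qd(k)) is not None else 9)-ctrl.get_joints()).max())
    ctrl.goto([x,y,.2],qd(b)); ctrl.move_straight([x,y,zs+.02],.12)
    print("width",ctrl.get_gripper_width())
    hit=ctrl.move_straight([x,y,zs-.003],.03,threshold=5)
    q=ctrl.get_position(); print(col,"hit",hit,"z above seat",q[2]-zs,q,"F",ctrl.get_force(),"M",ctrl.get_wrist_torque(),"t",ctrl.get_t())
def letgo():
    q=ctrl.get_position(); ctrl.gripper_to(.055); ctrl.move_straight([q[0],q[1],q[2]+.07],.15)
E
python3 - <<'E'
from h import *
a=grab(.4743,.0521); print(ctrl.get_position())
place("grey",.635,-.091)
E
```

```text
[0.47475229 0.05205597 0.02157615]
width 0.022939557332672292
grey hit True z above seat -0.00013278298677135703 [ 0.63482787 -0.09112446  0.09544336] F [-0.06124458  0.73041354  4.91849287] M [-0.05194614  0.21967037 -0.00409306] t 24.4083
```

Grey is seated exactly at its height. I'll release it and do yellow.

```bash
python3 - <<'E'
from h import *
letgo()
q=ctrl.get_position(); ctrl.move_straight([q[0],q[1],.22],.2)
grab(.4726,-.3019); place("yellow",.617,-.291)
E
```

```text
width 0.02307085506996207
yellow hit True z above seat -0.0002059262519960997 [ 0.61684013 -0.29100672  0.11540668] F [-0.30438732 -0.27831854  5.17041299] M [-0.00119297  0.10741841 -0.00167326] t 34.55
```

```bash
python3 - <<'E'
from h import *
letgo()
q=ctrl.get_position(); ctrl.move_straight([q[0],q[1],.22],.2)
ctrl.goto([.4567,.1744,.22],qd(yaws(.4567,.1744,.1)))
grab(.4567,.1744); place("blue",.625,.097)
E
```

```text
width 0.023072771241669083
blue hit True z above seat 9.932564968459512e-05 [0.62516441 0.09629523 0.12570264] F [ 0.49828339 -1.04160257  3.91471606] M [-0.19156603 -0.16249678 -0.01841383] t 46.025
```

```bash
python3 - <<'E'
from h import *
letgo()
q=ctrl.get_position(); ctrl.move_straight([q[0],q[1],.22],.2)
ctrl.goto([.4551,.2971,.22],qd(yaws(.4551,.2971,.1)))
grab(.4551,.2971); place("red",.606,.2765)
E
```

```text
width 0.02299579412569066
red hit True z above seat 1.0319519413728995e-05 [0.60599802 0.27591966 0.10558534] F [ 0.14601986 -0.93717906  5.47168958] M [-0.22526329  0.0680063  -0.02627596] t 56.5833
```

```bash
python3 - <<'E'
from h import *
letgo()
q=ctrl.get_position(); ctrl.move_straight([q[0],q[1],.25],.2)
ctrl.set_joints([1.151,.333,.04,1.465,-.013,1.343,-.059]); ctrl.dwell(.5)
a=optics.get_image("scene");b=optics.get_image("top")
A=lambda p,x,y,w,h:cv2.resize(cv2.cvtColor(p["color"],cv2.COLOR_RGB2BGR)[y:y+h,x:x+w],(400,600))
cv2.imwrite("pics/end.png",np.hstack([A(a,180,110,170,230),cv2.resize(cv2.rotate(cv2.cvtColor(b["color"],cv2.COLOR_RGB2BGR)[90:230,150:410],cv2.ROTATE_90_CLOCKWISE),(400,600))]));print(ctrl.get_t())
E
```

```text
62.15
```

View pics/end.png

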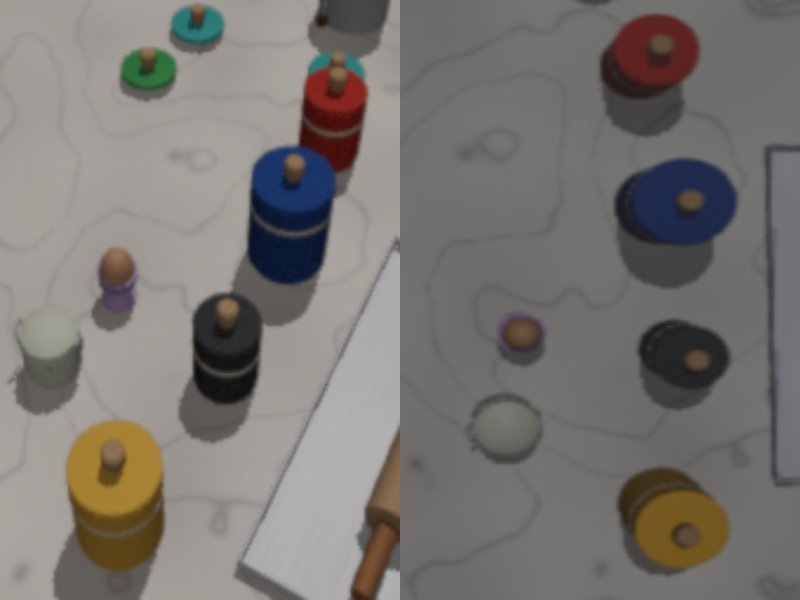

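All four lids sit flush and level on their canisters: red (335,85), blue (293,180), grey (227,325) and yellow (114,465). The jar and the egg cup have not moved.

```bash
python3 -c "
from bench import ctrl
print(ctrl.job_done())"
```

```text
the job is handed in; nothing more can be done
None
```

All four lids are seated on their own canisters, each stopping within about 0.2 mm of its expected height; the jar and egg cup look unmoved in the final pictures, and I handed the job in at about 62 s, though the hand-in returned no verdict.

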